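# Load a keyed pin into the indexing dial and advance it one click

### The arm

A 6-joint arm with a two-finger parallel gripper is mounted at the origin on the work surface. World frame = base frame: x ahead of the robot, y to its left, z up, the work surface at z = 0. Lengths are in mm, angles in rad, forces in N, time in s.
With the tool pointing down it reaches from about 400 to 925 mm from the base axis. Payload 12.5 kg.
Tool frame: the origin (TCP) lies midway between the tips of the shut fingers; the grasp point (between the pads) lies 19 mm behind it; z points along the fingers, y is the line along which they close (so a half turn about z gives the same grasp; the last joint's range is limited). The gripper opens to 95 mm and grips with 3 to 60 N. Pads are 20 mm wide; open, the fingers measure 119 mm over their backs; the gripper's body (75 mm by 180 mm) begins 59 mm behind the grasp point.
Start: joints at [-1.263, 0.491, 1.559, -0, 1.092, -0.106], TCP at [251.331, -572.258, 214.661] pointing down, gripper open.
Joint ranges: [-3.1, 3.1], [-0.84, 2.19], [0.05, 2.79], [-1.13, 4.28], [0.06, 2.93], [-2.69, 2.69]. Speed limits (rad/s): [2.22, 2.22, 2.79, 3.14, 3.14, 3.14].

### API

Orientations are given as [roll, pitch, yaw] about the fixed x, y, z axes, in that order (R = Rz(yaw) Ry(pitch) Rx(roll)).
In Python, from cell import env gives the robot as it stands.
- The arm moves only by the tool arm_command, never from a script. Its argument "targets" is a list of rows, each a list of 5 numbers: the shift along the tool's x, y, z in mm, then the turn about the tool's z in degrees, then the opening, from 0 (shut) to 1 (fully open). In form: [[tx, ty, tz, roll, fingers], ...]. A call has 1 to 5 rows; each row is the pose to reach, as a shift and turn from the pose commanded when the call began, along the tool's axes at that moment; what a row does not reach only later rows make up. A row lasts 1/10 s, in which the tool goes at most 50 mm and 8.59 degrees, less where a joint would pass 70% of its speed; a pose out of reach is approached as far as the arm can. A call with a gripper value outside its range is refused whole. The fingers move at their own pace and stop on an object; the grip force is fixed at half the most. Time passes only in rows, so rows that repeat a pose let the fingers close. It gives the time, the measured TCP pose, the force, the opening and the grip force at its end, in the units of the state.
- env.state(): the state, without advancing time (a new reading comes with each control period).
- env.read_camera(name): name is "scene" or "top"; returns a dict with "frame" (384x512x3 uint8, red, green, blue), "vertical_fov" (degrees; the focal length in pixels is half the picture's height over the tangent of half this angle, whatever the lens; pixels are square), "cx", "cy" (the principal point, pixels), "world_from_camera" (4x4, takes a point from camera to world coordinates). Camera axes: x right, y down, z forward; pixel columns grow to the right and rows downward; lengths in mm; the calibration is good to about 2 mm. A picture is of the moment at which its call begins. There is no depth.
- env.job_done(): hands the job in; it is judged then, once.
The state is a dict: "t": time; "joints": joint angles; "qvel": joint speeds; "tau": joint torques, N m; "eef_pos": TCP position; "tcp_rot": TCP orientation; "ft_force": force on the tool from outside, world axes, zero at the start; "moment": the same for the moment, N m; "opening": opening from 0.0 (shut) to 1.0 (fully open); "grip_force": force on a finger pad.
Only numpy, scipy, OpenCV 4.12 (cv2) and the standard library are available. Lean on these libraries where they do the work, as an engineer would, in place of code of your own. Each camera call takes 0.05 s, during which the arm holds its last target. There are 200 camera calls.

### The job

Take the long pin with the bar-shaped cross key out of the wooden rack and seat it fully home in the empty socket at the dial's loading place, pressing lightly and turning the pin by feel until its key drops into the keyway (the keyway's direction is not known exactly). Let go, then push the dial's upright handle post to turn the dial exactly one click counter-clockwise seen from above, so that it rests in its next notch with the pin still seated. Be gentle throughout - never lean hard on the pin or the dial - and leave the pins already in the dial and in the rack, and everything else on the bench, where they are.

Things in the scene. Friction and masses are not known exactly. Their poses are not given: they have to be found in the camera images.
- indexer: Indexing dial: grey round base fixed to the bench, aluminium dial plate 216 mm across, top 48 mm above the bench, 6 steel sockets every 60 deg, 72 mm from the axis. Origin on the axis at bench height, z up, -x towards the loading place on the robot's side, marked by a 36 mm tall steel post on the base 127 mm from the axis. Beyond the dial (+x) is the spring roller of the notches.
- dial (a joint): Turn of the dial, rad: 0 at the start, in a notch; positive counter-clockwise from above; next notch at 1.047. The spring roller resists leaving a notch (some 5 to 12 N at the post, over 5 deg), the dial runs free between notches, resists again from 10 to 5 deg before the next and then snaps in and centres itself.
- socket (a point): Centre of the rim of the empty socket at the loading place, 82 mm above the bench; moves with the dial and has the dial's axes. Round steel bush 44 mm outside, 34 mm tall, bore 18 mm, 34 mm deep, with a keyway 8 mm wide, 10 mm deep straight across the rim. The bush stays put under light pressing; it yields stiffly (0.18 Nm) if twisted by a key in the keyway.
- socket_floor (a point): Bottom of the same bore, 34 mm below the rim. The keyway above runs roughly along the dial's tangent (the indexer's y axis while the dial is at 0) but up to 0.7 rad to either side of it: this angle is not measured; it must be felt (or seen from above). Sockets on both sides are 72 mm away; the next two counter-clockwise hold pins, the other sockets are empty.
- handle (a point): Point on the axis of the handle post, 50 mm above the dial plate (98 mm above the bench). Upright steel rod 16 mm across on the dial plate, 98 mm from the dial's axis, 30 deg clockwise of the loading place (left of it as the robot sees it), 51 mm from the socket's centre; black 21 mm ball on top, its top 126 mm above the bench. Turns with the dial.
- pin_center (a point): The pin to load, steel, about 130 g, standing in the rack: point on its axis half-way up, 37 mm above its foot and below its top. z up, x along the key. Round shank 16 mm, 20 mm long, tapered to 8 mm over the lowest 6 mm; above it a cross key, bar 34 mm (x) by 6 mm (y), 8 mm tall. Seated, this point is 7 mm above the socket's rim; with the key riding on the rim, 17 mm.
- pin_grip (a point): Good point to grip the same pin, on its axis 60 mm above its foot: in the flat tang, 24 mm wide (x), 12 mm thick (y), from 34 to 74 mm above the foot. Grip across the 12 mm (along y); here the fingertips stay clear of the socket when the pin is seated. A half turn about z makes no difference.
- collar_pin_center (a point): Another pin in the rack, same tang and shank but with a round collar 29 mm across in place of the key; point half-way up. Not to be moved.
- short_pin_center (a point): Another pin in the rack, with the same key but a tang only 22 mm tall (56 mm overall); point half-way up. Not to be moved.
- loaded_a_center (a point): Pin like the one to load, seated in the dial's next socket counter-clockwise from the loading place; point half-way up. Rides with the dial.
- loaded_b_center (a point): Pin like the one to load, seated two sockets counter-clockwise from the loading place; point half-way up. Rides with the dial.
- rack: Wooden rack 60 x 210 x 30 mm fixed to the bench, origin at the centre of its underside, long side along its y axis, three 19 mm holes 70 mm apart. Three pins stand in it in any order, keys or collars resting on its top, tangs reaching to 54 mm (short pin 36 mm) above it.
- wrench: Steel wrench lying on the bench. Not to be moved.
- hammer: Hammer lying on the bench. Not to be moved.
- roller_wheel: Black rubber track roller, 68 mm across, 36 mm tall, on the bench. Not to be moved.
- idler_wheel: White plastic wheel, 80 mm across, 38 mm tall, on the bench. Not to be moved.
Mind the look-alikes: they are no part of the job. What is shaped like the part that bears loaded_a_center but pink is not meant.

How it is judged:
By the outcome, as a careful person would: the job done as asked, in the order asked, and still so for the second after the job is handed in, with the robot touching nothing.
It also fails if it takes over 72 s, if anything falls off the work surface, if the arm or the gripper's body presses on something with over 40 N, if the wrist force passes 120 N, or if a joint passes its speed limit or range.

## Working session

There is one attempt and no reset: what is moved stays moved. The work goes in short steps, Python scripts to look and compute and a tool call to move; the robot and the scene stay as the last step left them, time stands still between calls to the robot, and variables do not carry over. Pictures are saved under pics/ and viewed, at most 12 in all, crops included, and the job is handed in when it is done.

Besides the shell and the picture viewer there is one more tool, called after ">>>" as a command line: name --pt "numbers of a row" for each row, then --argument value for the rest. arm_command: Moves the arm, as the interface text tells. Its arguments: {"type":"object","properties":{"targets":{"type":"array","items":{"type":"array","items":{"type":"number"}}}},"required":["targets"]}

```bash
mkdir -p pics; cat > h.py <<'E'
import numpy as np, cv2
from cell import env
def cam(n):
    c=env.read_camera(n); f=c["frame"].shape[0]/2/np.tan(np.radians(c["vertical_fov"])/2)
    return c["frame"],f,c["cx"],c["cy"],np.array(c["world_from_camera"])
def ray(c,u,v,z):
    _,f,cx,cy,T=c; d=T[:3,:3]@np.array([(u-cx)/f,(v-cy)/f,1]); o=T[:3,3]
    return o+d*(z-o[2])/d[2]
def proj(c,p):
    _,f,cx,cy,T=c; q=T[:3,:3].T@(np.array(p)-T[:3,3]); return q[0]/q[2]*f+cx,q[1]/q[2]*f+cy
def save(n,img,s=1): cv2.imwrite("pics/"+n,cv2.resize(img[...,::-1],None,fx=s,fy=s,interpolation=cv2.INTER_CUBIC))
E
python3 - <<'E'
from h import *
for n in("scene","top"):
    c=cam(n); save(n+"0.png",c[0],1.5); print(n,c[1:4],c[4].round(3).tolist())
print(env.state())
E
```

```text
scene (np.float64(458.26929982833013), 259.35135331640504, 186.6138634775081) [[-0.461, 0.703, -0.541, 1248.246], [0.887, 0.366, -0.281, 323.607], [0.001, -0.61, -0.793, 1120.629], [0.0, 0.0, 0.0, 1.0]]
top (np.float64(433.3539109272999), 253.3622022311305, 199.10153697569206) [[-0.003, -0.991, 0.134, 332.691], [-1.0, 0.003, 0.003, -33.098], [-0.004, -0.134, -0.991, 1495.121], [0.0, 0.0, 0.0, 1.0]]
{'t': 0.1, 'joints': array([-1.26259212e+00,  4.91498427e-01,  1.55934298e+00,  9.28085787e-06,
        1.09169855e+00, -1.05593559e-01]), 'qvel': array([ 0.00046617, -0.00205283, -0.00284201,  0.0004104 ,  0.00065089,
       -0.00092902]), 'tau': array([ 3.55783872e-03, -6.13622475e+01, -2.58606416e+01,  6.93908427e-02,
        4.70189180e-02, -4.71542626e-05]), 'eef_pos': array([ 251.2740335 , -572.05503804,  214.13639161]), 'tcp_rot': array([-3.14065149e+00, -1.08029709e-04,  4.13793436e-01]), 'ft_force': array([-0.21390745,  0.21706979,  0.23622389]), 'moment': array([ 0.05054443, -0.01892257, -0.05104764]), 'grip_force': 0.0, 'opening': 0.9987654796898802}
```

View pics/scene0.png

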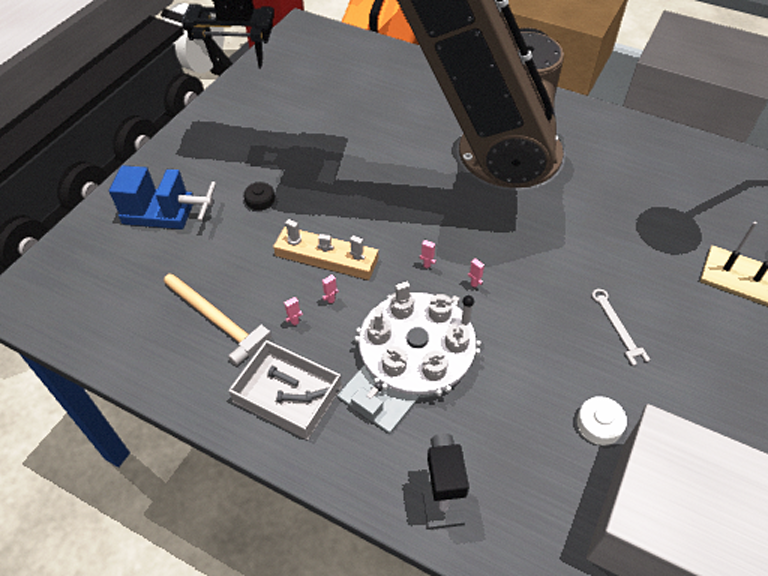

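View pics/top0.png

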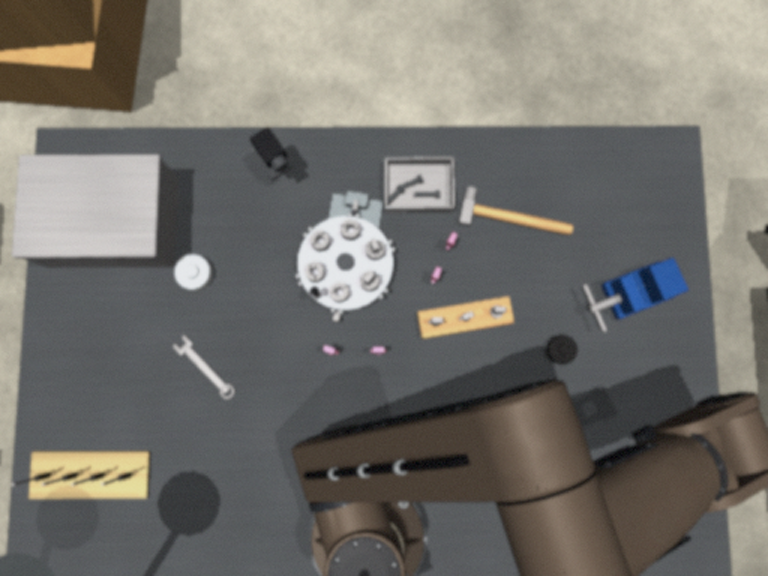

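The scene view shows the dial around (418,340) and the rack at (325,250), with three pins at about (292,232), (324,243) and (357,247). The middle one is short. The four pink look-alikes stand apart from the rack. Next I'll take an enlarged crop to tell the key from the collar.

```bash
python3 - <<'E'
from h import *
s=cam("scene");t=cam("top")
a=cv2.resize(s[0][135:195,175:265],(800,533),interpolation=cv2.INTER_CUBIC)
save("rack.png",a)
a=cv2.resize(s[0][180:270,225:330],(640,548),interpolation=cv2.INTER_CUBIC)
save("dial.png",a)
b=cv2.resize(t[0][130:235,190:350],(800,525),interpolation=cv2.INTER_CUBIC)
save("topc.png",b)
E
```

```text
(no output)
```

View pics/rack.png

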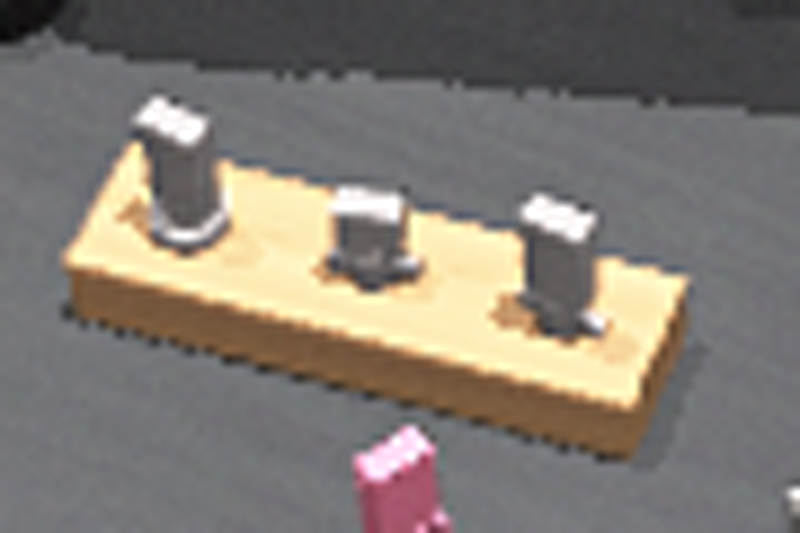

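View pics/dial.png

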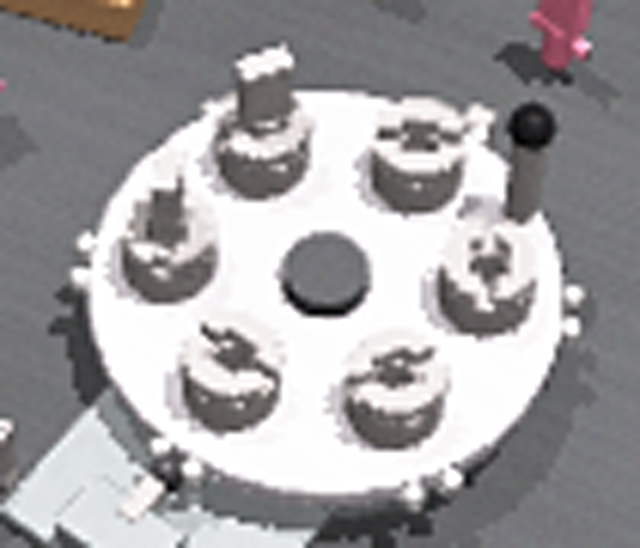

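View pics/topc.png

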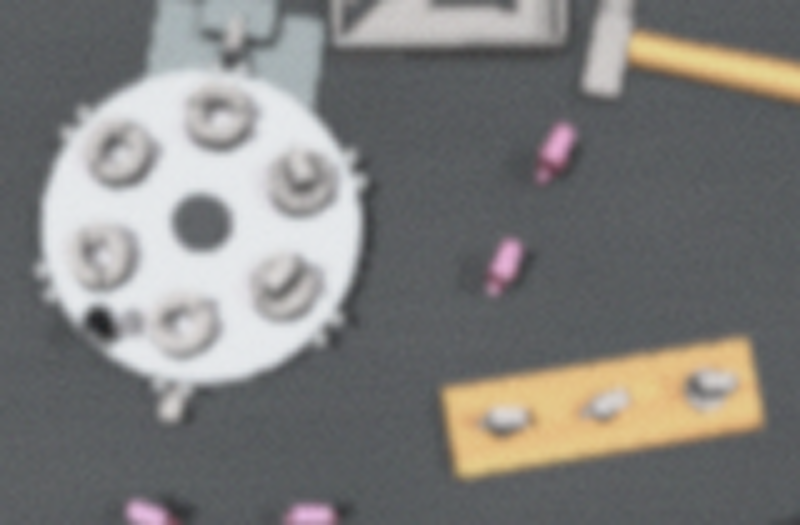

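In the rack crop, the left pin (180,170) is tall with a round collar. The middle one (370,235) is short with a key. The right one (560,265) is tall with the bar key, so **that is the target**; it is the leftmost pin in the top view, at crop (505,420). On the dial, the loading socket is at crop (415,155), beside the black-balled handle at (530,125). Its slot runs roughly from (380,130) to (455,135).

```bash
python3 - <<'E'
from h import *
s=cam("scene");t=cam("top")
def cast(c,pts,z): return np.array([ray(c,u,v,z)[:2] for u,v in pts],np.float32)
def big(m,c,off=(0,0)):
    k=max(cv2.findContours(m.astype(np.uint8),cv2.RETR_EXTERNAL,cv2.CHAIN_APPROX_NONE)[0],key=cv2.contourArea)
    return k[:,0,:]+np.array(off)
for n,c,(x0,y0,x1,y1) in(("top",t,(190,135,275,235)),("scene",s,(225,180,330,270))):
    hsv=cv2.cvtColor(c[0],cv2.COLOR_RGB2HSV)[y0:y1,x0:x1]
    m=(hsv[...,2]>195)&(hsv[...,1]<40)
    k=cv2.convexHull(big(m,c,(x0,y0)).astype(np.int32))[:,0]
    P=cast(c,k,48);print(n,"dial",cv2.minEnclosingCircle(P),cv2.fitEllipse(P) )
    ds=(c[0].max(2)<40)[y0:y1,x0:x1]
for n,c,(x0,y0,x1,y1) in(("top",t,(270,190,350,235)),("scene",s,(175,145,260,190))):
    hsv=cv2.cvtColor(c[0],cv2.COLOR_RGB2HSV)[y0:y1,x0:x1]
    m=(hsv[...,1]>90)&(hsv[...,0]<25)&(hsv[...,2]>(140 if n=="top" else 185))
    P=cast(c,cv2.convexHull(big(m,c,(x0,y0)).astype(np.int32))[:,0],30);r=cv2.minAreaRect(P);print(n,"rack",r,cv2.boxPoints(r).round().tolist())
# tang tops (scene): bright face
for n,c,(x0,y0,x1,y1) in(("scene",s,(231,155,246,165)),("top",t,(284,208,302,220))):
    g=c[0][y0:y1,x0:x1].min(2).astype(int);print(g)
    m=g>175
    P=cast(c,big(m,c,(x0,y0)),84);r=cv2.minAreaRect(P);print(n,"tang",r)
# slot & post
print("slot ends",[ray(s,225+u/6.095-.5,180+v/6.095-.5,82)[:2].round(1) for u,v in((380,130),(455,135),(415,132))])
print("ball scene",ray(s,225+532/6.095,180+122/6.095,115.5).round(1),"ball top",ray(t,190+101/5,130+322/5,115.5).round(1),"post top",ray(t,190+170/5,130+402/5,36).round(1))
b=cv2.resize(s[0][192:216,280:306],(780,720),interpolation=cv2.INTER_CUBIC)[:600];save("sock.png",b)
E
```

```text
top dial ((613.93017578125, 52.272132873535156), 108.76094818115234) ((613.4976196289062, 51.8426628112793), (212.8954620361328, 215.3529052734375), 76.21009826660156)
scene dial ((609.7933349609375, 58.45945739746094), 120.37640380859375) ((612.3993530273438, 54.345577239990234), (220.9486846923828, 231.17135620117188), 88.54164123535156)
top rack ((488.1585388183594, -220.6200714111328), (61.06710433959961, 212.61285400390625), 9.297255516052246) [[441.0, -121.0], [475.0, -330.0], [535.0, -321.0], [501.0, -111.0]]
scene rack ((481.0849609375, -130.78123474121094), (14.155745506286621, 12.293916702270508), 68.87289428710938) [[473.0, -135.0], [484.0, -140.0], [489.0, -126.0], [478.0, -122.0]]
[[114 111 113 110 110 111 112 112 112 115 116 115 113 112 114]
 [110 115 112 111 120 103 108 109 111 111 114 112 117 115 117]
 [114 109 103 133 246 210 138  99 106 113 114 112 115 114 116]
 [114 113 148 255 247 244 246 252 198  83 109 108 116 117 116]
 [117 118 144 232 254 245 246 245 244 246 223 110 111 116 116]
 [103 104  95 103 130 221 255 247 246 248 171 103 113 112 112]
 [170 165 105  79  
[... 830 characters left out ...]
79 178 173 161 139 114 116 128 135 136 134]
 [124 132 136 121 121 130 136 137 135 137 135 128 119 121 131 132 132 130]
 [127 131 127 115 105  99 103 106 108 116 122 128 130 130 131 131 130 132]
 [131 132 131 125 113 106 106 107 113 122 128 130 134 133 135 131 132 133]
 [135 132 130 127 124 120 119 120 127 129 134 134 134 135 133 135 137 134]
 [132 133 132 132 129 127 131 129 133 134 132 137 135 136 136 138 138 138]]
top tang ((478.3597412109375, -151.28030395507812), (19.656890869140625, 9.860909461975098), 89.83122253417969)
slot ends [array([547.8,  47.2]), array([534.5,  78.8]), array([541.4,  61.9])]
ball scene [536.1 116.  115.5] ball top [534.4 110.5 115.5] post top [491.1  71.4  36. ]
```

View pics/sock.png

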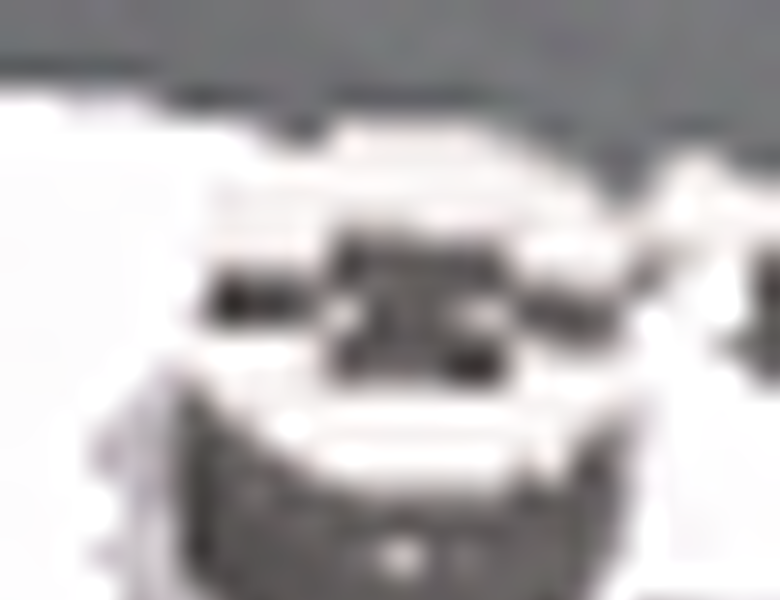

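The slot in this crop runs from (215,300) to (615,320), and the bore centre is at (417,308). I'll compute the keyway angle, a refined tang yaw and the first shift.

```bash
cat >> h.py <<'E'
def to(x,y,z,psi):
    "tool-axis shift and roll from the measured pose to world goal, psi deg"
    s=env.state(); p=s["eef_pos"]; a=s["tcp_rot"][2]; d=np.array([x,y,z])-p; c,n=np.cos(a),np.sin(a)
    print("at",p.round(1),"psi",np.degrees(a).round(1),"shift",np.round([c*d[0]+n*d[1],n*d[0]-c*d[1],-d[2],np.degrees(a)-psi],1))
E
python3 - <<'E'
from h import *
s=cam("scene");t=cam("top")
P=[ray(s,280+u/30-.5,192+v/30-.5,82) for u,v in((215,300),(615,320),(417,308))]
print(np.round(P,1)); d=P[1]-P[0]; print("key yaw",np.degrees(np.arctan2(d[1],d[0])),np.linalg.norm(d))
for c,(x0,y0,x1,y1),b in((s,(231,156,243,163),125),(t,(285,209,302,216),142)):
    g=c[0][y0:y1,x0:x1].min(2).astype(float);w=np.clip(g-b,0,100);w/=w.sum()
    v,u=np.mgrid[y0:y1,x0:x1]
    Q=np.array([ray(c,a,b,84)[:2] for a,b in zip(u.ravel(),v.ravel())]);w=w.ravel()
    m=w@Q;C=(Q-m).T@((Q-m)*w[:,None]);e,V=np.linalg.eigh(C);print(m,np.sqrt(12*e),np.degrees(np.arctan2(*V[::-1,1])))
to(478,-150.4,180,87)
E
```

```text
[[550.1  47.7  82. ]
 [535.   81.7  82. ]
 [542.3  64.8  82. ]]
key yaw 114.00230756480879 37.14881119561293
[ 479.94676997 -150.80615132] [18.11824276 26.99015106] 120.73856634544238
[ 478.67066037 -151.38919475] [12.32715157 20.51813286] 89.14087370308042
at [ 251.3 -572.2  214.6] psi 23.7 shift [ 377.2 -295.1   34.6  -63.3]
```

>>> arm_command --pt "38 -30 0 -8 1" --pt "76 -60 0 -16 1" --pt "114 -90 0 -24 1" --pt "152 -120 5 -32 1" --pt "190 -150 10 -40 1"

```text
t: 0.9
eef_pos: [365.5, -356.9, 204.8]
tcp_rot: [3.141, 0.0, 1.117]
ft_force: [0.7, 0.0, 1.3]
opening: 1.001
grip_force: 0.0
```

```bash
python3 -c "
from h import *
to(478.3,-150.8,150,87)"
```

```text
at [ 365.5 -356.9  204.8] psi 64.0 shift [234.6  11.1  54.8 -23. ]
```

>>> arm_command --pt "47 2 10 -6 1" --pt "94 4 20 -12 1" --pt "141 6 30 -18 1" --pt "188 9 42 -23 1" --pt "234.6 11.1 54.8 -23 1"

```text
t: 1.4
eef_pos: [479.7, -151.4, 149.7]
tcp_rot: [3.141, 0.0, 1.516]
ft_force: [0.8, -1.1, -0.3]
opening: 1.0
grip_force: 0.0
```

```bash
python3 - <<'E'
from h import *
to(478.3,-150.8,51,87)
s=cam("scene"); save("near.png",cv2.resize(s[0][110:200,190:290],(780,702),interpolation=cv2.INTER_CUBIC)[:600])
E
```

```text
at [ 479.7 -151.4  149.7] psi 86.9 shift [ 0.5 -1.5 98.7 -0.1]
```

View pics/near.png

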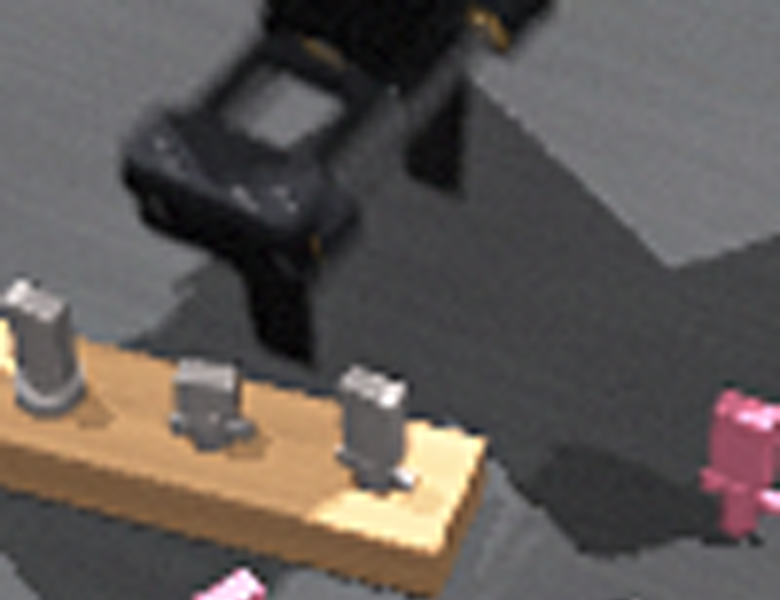

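Fingers straddle the target, which is the right-hand pin at (370,430). Its key ends are at about (345,455) and (410,480).

```bash
python3 - <<'E'
from h import *
s=cam("scene")
def yaw(a,b,z):
    p=[ray(s,190+u/7.8-.5,110+v/7.8-.5,z) for u,v in(a,b)];d=p[1]-p[0];print(np.degrees(np.arctan2(d[1],d[0])),np.linalg.norm(d))
yaw((345,455),(410,480),34); yaw((350,370),(405,380),84); yaw((340,390),(398,404),84)
E
```

```text
91.30071046089056 29.008989504297865
104.06989886865188 21.894580036937825
100.02269301453802 23.489259237742818
```

>>> arm_command --pt "0.2 -0.7 25 0 1" --pt "0.5 -1.5 50 0 1" --pt "0.5 -1.5 75 0 1" --pt "0.5 -1.5 98 0 1" --pt "0.5 -1.5 98.5 0 1"

```text
t: 2.0
eef_pos: [476.2, -152.6, 49.4]
tcp_rot: [-3.138, -0.001, 1.513]
ft_force: [0.1, -0.3, 0.5]
opening: 0.999
grip_force: 0.0
```

>>> arm_command --pt "1 0 0 -5 1" --pt "1 0 0 -5 0.35" --pt "1 0 0 -5 0.35"

```text
t: 2.3
eef_pos: [477.8, -151.9, 52.3]
tcp_rot: [3.14, 0.001, 1.598]
ft_force: [-0.6, 0.2, 0.4]
opening: 0.885
grip_force: 0.0
```

>>> arm_command --pt "0.5 0 0.5 0 0.25" --pt "0.5 0 0.5 0 0.25" --pt "0.5 0 0.5 0 0.25" --pt "0.5 0 0.5 0 0.25" --pt "0.5 0 0.5 0 0.25"

```text
t: 2.8
eef_pos: [477.4, -151.0, 50.8]
tcp_rot: [-3.142, 0.0, 1.6]
ft_force: [1.0, 0.3, -0.4]
opening: 0.468
grip_force: 0.0
```

>>> arm_command --pt "0 0 0 0 0.2" --pt "0 0 0 0 0.1" --pt "0 0 0 0 0.1" --pt "0 0 0 0 0" --pt "0 0 0 0 0"

```text
t: 3.3
eef_pos: [477.4, -151.0, 50.8]
tcp_rot: [3.142, 0.0, 1.601]
ft_force: [0.4, 0.2, -1.1]
opening: 0.125
grip_force: 30.0
```

>>> arm_command --pt "0 0 0 0 0" --pt "0 0 0 0 0" --pt "0 0 0 0 0"

```text
t: 3.6
eef_pos: [477.4, -151.0, 50.8]
tcp_rot: [3.142, 0.0, 1.601]
ft_force: [-0.2, 1.0, -0.6]
opening: 0.127
grip_force: 30.0
```

>>> arm_command --pt "0 0 -15 0 0" --pt "0 0 -45 0 0" --pt "0 0 -85 0 0" --pt "0 0 -125 0 0" --pt "0 0 -145 0 0"

```text
t: 4.1
eef_pos: [478.0, -151.2, 198.9]
tcp_rot: [3.138, 0.002, 1.601]
ft_force: [-0.1, -0.2, -1.5]
opening: 0.125
grip_force: 30.0
```

```bash
python3 -c "
from h import *
to(542.3,63.8,195,114)"
```

```text
at [ 478.  -151.2  198.9] psi 91.7 shift [213.   70.7   3.9 -22.3]
```

>>> arm_command --pt "40 12 0 -5 0" --pt "85 27 0 -10 0" --pt "130 42 0 -15 0" --pt "175 58 0 -20 0" --pt "213 70.7 2 -22.3 0"

```text
t: 4.6
eef_pos: [542.1, 66.3, 193.9]
tcp_rot: [3.141, 0.0, 1.994]
ft_force: [0.9, -0.9, -1.7]
opening: 0.123
grip_force: 30.0
```

>>> arm_command --pt "0 0 0 0 0" --pt "0 0 20 0 0" --pt "0 0 40 0 0" --pt "0 0 55 0 0" --pt "0 0 55 0 0"

```text
t: 5.1
eef_pos: [540.7, 63.6, 137.1]
tcp_rot: [-3.138, -0.001, 1.989]
ft_force: [0.3, 0.1, -1.4]
opening: 0.123
grip_force: 30.0
```

```bash
python3 - <<'E'
from h import *
to(542.3,63.8,130,114)
print(env.state()["ft_force"],env.state()["moment"])
s=cam("scene"); save("over.png",cv2.resize(s[0][165:225,255:333],(780,600),interpolation=cv2.INTER_CUBIC))
E
```

```text
at [540.7  63.6 137.1] psi 114.0 shift [-0.5  1.6  7.1 -0. ]
[ 0.3347957   0.0759617  -1.37361343] [-0.00982514 -0.1139471   0.04333572]
```

View pics/over.png

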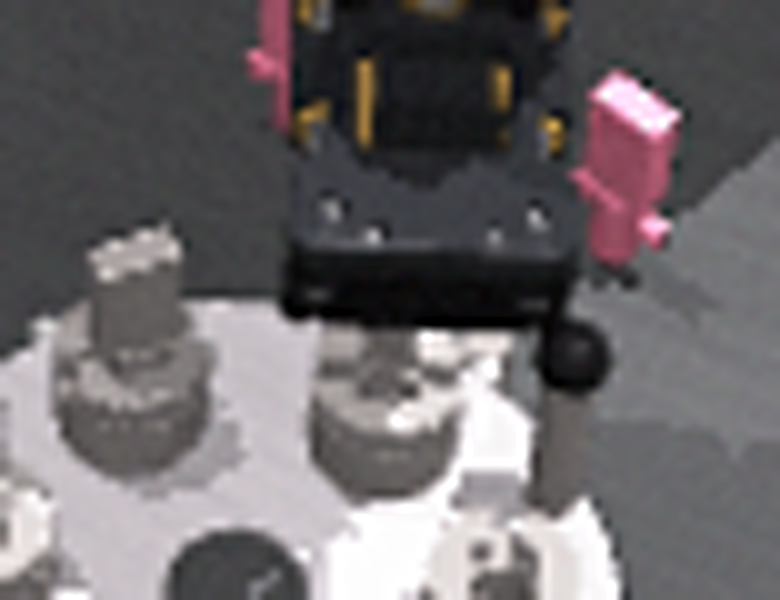

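The pin hangs above the loading socket at (385,390) and clears the ball at (575,355). Lowering gently.

>>> arm_command --pt "0 1 4 0 0" --pt "0 1 8 0 0" --pt "0 1 12 0 0" --pt "0 1 15 0 0" --pt "0 1 15 0 0"

```text
t: 5.65
eef_pos: [542.5, 64.4, 123.5]
tcp_rot: [-3.141, -0.0, 1.99]
ft_force: [-0.1, -0.4, -1.5]
opening: 0.127
grip_force: 30.0
```

>>> arm_command --pt "0 0 2 0 0" --pt "0 0 4 0 0" --pt "0 0 6 0 0" --pt "0 0 8 0 0" --pt "0 0 8 0 0"

```text
t: 6.15
eef_pos: [541.8, 64.3, 115.4]
tcp_rot: [-3.14, -0.001, 1.99]
ft_force: [-2.3, -1.7, -3.2]
opening: 0.122
grip_force: 30.0
```

```bash
python3 -c "
from h import *
s=env.state();print(s['eef_pos'],s['ft_force'],s['moment'])"
```

```text
[541.83427528  64.29958102 115.36368444] [-2.30765941 -1.70089848 -3.21362478] [-0.25181639  0.57630386  0.00618148]
```

>>> arm_command --pt "-0.2 -0.8 0 0 0" --pt "-0.2 -0.8 2 0 0" --pt "-0.2 -0.8 4 0 0" --pt "-0.2 -0.8 6 0 0" --pt "-0.2 -0.8 6 0 0"

```text
t: 6.65
eef_pos: [541.7, 63.8, 109.4]
tcp_rot: [-3.141, -0.0, 1.99]
ft_force: [-3.6, -1.6, -1.6]
opening: 0.124
grip_force: 30.0
```

```bash
python3 -c "
from h import *
s=env.state();print(s['eef_pos'],s['ft_force'],s['moment'])"
```

```text
[541.68669941  63.80362824 109.40891743] [-3.59709458 -1.63744623 -1.62671164] [-0.47808036  0.6574743  -0.01495735]
```

>>> arm_command --pt "0 -0.6 0 0 0" --pt "0 -1.2 1 0 0" --pt "0 -1.2 3 0 0" --pt "0 -1.2 5 0 0" --pt "0 -1.2 5 0 0"

```text
t: 7.15
eef_pos: [541.0, 63.6, 104.6]
tcp_rot: [3.141, -0.0, 1.99]
ft_force: [-1.1, 0.2, -2.5]
opening: 0.121
grip_force: 30.0
```

```bash
cat >> h.py <<'E'
def ft():
    s=env.state(); a=s["tcp_rot"][2]; f=s["ft_force"]; c,n=np.cos(a),np.sin(a)
    print(s["eef_pos"].round(2),"psi",np.degrees(a).round(2),"tool F",np.round([c*f[0]+n*f[1],n*f[0]-c*f[1],-f[2]],2),"M",s["moment"].round(2))
E
python3 -c "
from h import *
ft()"
```

```text
[540.96  63.55 104.55] psi 114.0 tool F [ 0.67 -0.94  2.55] M [ 0.23 -0.   -0.02]
```

>>> arm_command --pt "0 0 0.7 0 0" --pt "0 0 1.4 0 0" --pt "0 0 2.1 0 0" --pt "0 0 2.8 0 0" --pt "0 0 2.8 0 0"

```text
t: 7.65
eef_pos: [540.9, 63.4, 101.9]
tcp_rot: [3.142, 0.0, 1.99]
ft_force: [-1.1, 2.2, -0.6]
opening: 0.123
grip_force: 30.0
```

```bash
python3 -c "
from h import *
ft()"
```

```text
[540.9   63.44 101.95] psi 114.01 tool F [ 2.43 -0.12  0.61] M [0.35 0.13 0.01]
```

>>> arm_command --pt "0.4 0 0.5 0 0" --pt "0.4 0 1 0 0" --pt "0.4 0 1.5 0 0" --pt "0.4 0 1.5 0 0"

```text
t: 8.05
eef_pos: [540.8, 63.6, 100.4]
tcp_rot: [3.142, 0.0, 1.99]
ft_force: [-0.5, -0.1, -2.1]
opening: 0.12
grip_force: 30.0
```

```bash
python3 -c "
from h import *
ft()"
```

```text
[540.83  63.65 100.44] psi 114.01 tool F [ 0.1  -0.47  2.13] M [-0.05 -0.13  0.03]
```

>>> arm_command --pt "0 0 0.7 0 0" --pt "0 0 1.4 0 0" --pt "0 0 2.1 0 0" --pt "0 0 2.8 0 0" --pt "0 0 2.8 0 0"

```text
t: 8.55
eef_pos: [540.7, 63.8, 97.6]
tcp_rot: [-3.141, 0.0, 1.99]
ft_force: [-0.0, -0.9, -1.6]
opening: 0.126
grip_force: 30.0
```

```bash
python3 -c "
from h import *
ft()"
```

```text
[540.7   63.76  97.59] psi 114.01 tool F [-0.85 -0.41  1.61] M [-0.01 -0.13 -0.04]
```

The key is already dropping into the keyway, 5 mm below rim-riding height with almost no force. Continuing to the floor.

>>> arm_command --pt "0 0 0.8 0 0" --pt "0 0 1.6 0 0" --pt "0 0 2.4 0 0" --pt "0 0 3.2 0 0" --pt "0 0 3.8 0 0"

```text
t: 9.05
eef_pos: [540.7, 63.7, 93.8]
tcp_rot: [-3.142, 0.0, 1.99]
ft_force: [0.9, -0.1, -2.4]
opening: 0.126
grip_force: 30.0
```

```bash
python3 -c "
from h import *
ft()"
```

```text
[540.73  63.74  93.82] psi 114.01 tool F [-0.44  0.83  2.44] M [-0.   -0.16 -0.01]
```

>>> arm_command --pt "0 0 0.4 0 0" --pt "0 0 0.8 0 0" --pt "0 0 1.2 0 0" --pt "0 0 1.5 0 0" --pt "0 0 1.5 0 0"

```text
t: 9.55
eef_pos: [540.8, 63.8, 92.7]
tcp_rot: [3.141, 0.0, 1.99]
ft_force: [-1.8, 0.2, 4.7]
opening: 0.122
grip_force: 30.0
```

```bash
python3 -c "
from h import *
ft()"
```

```text
[540.79  63.76  92.74] psi 114.01 tool F [ 0.91 -1.62 -4.69] M [-0.02  0.23  0.01]
```

Contact with the bore floor at TCP 92.7 mm matches the fully seated height of 93. Releasing.

>>> arm_command --pt "0 0 -0.3 0 0.35" --pt "0 0 -0.3 0 0.35" --pt "0 0 -0.3 0 0.35" --pt "0 0 -0.3 0 0.35" --pt "0 0 -0.3 0 0.35"

```text
t: 10.05
eef_pos: [540.7, 63.8, 92.7]
tcp_rot: [-3.142, 0.0, 1.99]
ft_force: [0.6, 1.1, -0.7]
opening: 0.348
grip_force: 0.0
```

>>> arm_command --pt "0 0 -8 0 0.35" --pt "0 0 -20 0 0.35" --pt "0 0 -40 0 0.35" --pt "0 0 -60 0 0.35" --pt "0 0 -75 0 0.35"

```text
t: 10.55
eef_pos: [541.1, 63.8, 170.0]
tcp_rot: [3.14, 0.001, 1.99]
ft_force: [-0.4, -0.2, -0.0]
opening: 0.348
grip_force: 0.0
```

```bash
python3 - <<'E'
from h import *
ft()
# dial axis/handle model; pusher start 40 mm clockwise of handle
C=np.array([613.2,52.2]);a0=np.arctan2(63.8-C[1],541-C[0]);print("loading dir",np.degrees(a0),np.hypot(63.8-C[1],541-C[0]))
for dg in (-30-24,-30-16,-30):
    p=C+98*np.array([np.cos(a0+np.radians(dg)),np.sin(a0+np.radians(dg))]);print(dg,p.round(1))
E
```

```text
[541.05  63.79 170.  ] psi 114.01 tool F [ 0.01 -0.45  0.05] M [ 0.04 -0.11  0.02]
loading dir 170.87258635789246 73.12591879764662
-54 [568.9 139.6]
-46 [557.2 132.6]
-30 [537.2 114. ]
```

Pin seated and released. Next I go to the clockwise side of the handle with the fingers shut.

```bash
python3 -c "
from h import *
to(541,143.5,170,81)"
```

```text
at [541.1  63.8 170. ] psi 114.0 shift [72.8 32.4 -0.  33. ]
```

>>> arm_command --pt "18 8 0 8 0" --pt "36 16 0 16 0" --pt "54 24 0 24 0" --pt "73 32.4 0 32 0" --pt "73 32.4 0 33 0"

```text
t: 11.05
eef_pos: [540.6, 145.4, 168.8]
tcp_rot: [3.14, -0.001, 1.412]
ft_force: [-0.6, -0.3, -0.1]
opening: 0.019
grip_force: 0.0
```

>>> arm_command --pt "0 0 20 0 0" --pt "0 0 40 0 0" --pt "0 0 60 0 0" --pt "0 0 78 0 0" --pt "0 0 78 0 0"

```text
t: 11.55
eef_pos: [539.9, 142.9, 88.6]
tcp_rot: [-3.139, 0.001, 1.416]
ft_force: [-0.1, 0.4, -0.7]
opening: 0.003
grip_force: 0.0
```

```bash
python3 - <<'E'
from h import *
ft(); save("push0.png",cv2.resize(cam("scene")[0][165:255,225:342],(780,600),interpolation=cv2.INTER_CUBIC))
C=np.array([612.1,52.4]);off=20.5*np.array([np.cos(np.radians(81)),np.sin(np.radians(81))])
s=env.state();a=s["tcp_rot"][2];c,n=np.cos(a),np.sin(a)
for th in range(-4,61,4):
    q=np.radians(140.9+th);d=C+98*np.array([np.cos(q),np.sin(q)])+off-s["eef_pos"][:2];print(th,np.round([c*d[0]+n*d[1],n*d[0]-c*d[1]],1))
E
```

```text
[539.87 142.9   88.56] psi 81.12 tool F [ 0.39 -0.15  0.72] M [-0.02 -0.07 -0.03]
-4 [-2.9  3.8]
0 [-8.7  0.2]
4 [-14.7  -3.1]
8 [-21.   -5.9]
12 [-27.4  -8.2]
16 [-34.  -10.1]
20 [-40.6 -11.6]
24 [-47.4 -12.6]
28 [-54.2 -13.1]
32 [-61.1 -13.1]
36 [-67.9 -12.6]
40 [-74.7 -11.7]
44 [-81.4 -10.3]
48 [-88.   -8.4]
52 [-94.4  -6.1]
56 [-100.6   -3.4]
60 [-106.7   -0.2]
```

View pics/push0.png

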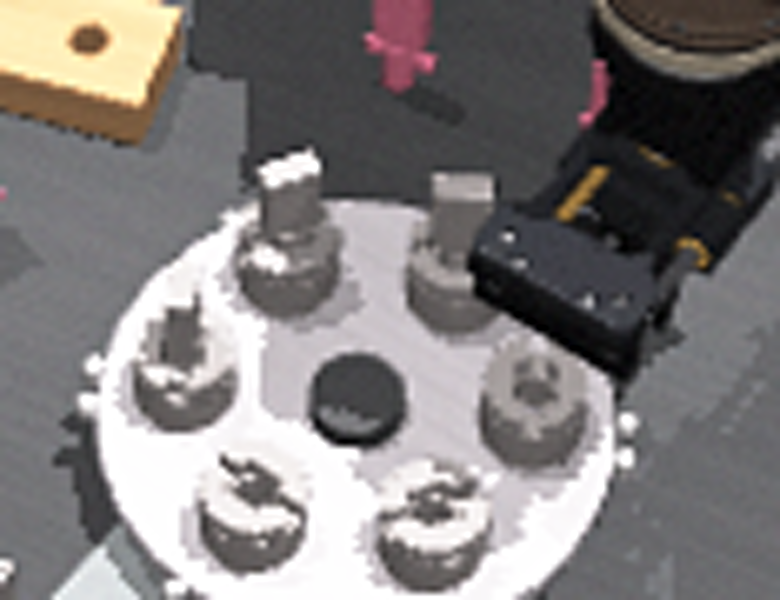

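The new pin stands seated at (455,245), level with its neighbour at (290,220). The fingers are behind the hidden handle. Pushing slowly.

>>> arm_command --pt "-4 2 0 0 0" --pt "-7 1 0 0 0" --pt "-9.5 -0.3 0 0 0" --pt "-12 -1.7 0 0 0" --pt "-14.7 -3.1 0 0 0"

```text
t: 12.1
eef_pos: [535.8, 130.0, 90.5]
tcp_rot: [3.139, -0.001, 1.414]
ft_force: [0.3, 4.6, 1.6]
opening: 0.008
grip_force: 2.3
```

```bash
python3 -c "
from h import *
ft()"
```

```text
[535.84 129.98  90.55] psi 81.01 tool F [ 4.59 -0.46 -1.65] M [ 0.72 -0.12  0.04]
```

>>> arm_command --pt "-2 -0.9 0 0 0" --pt "-4 -1.8 0 0 0" --pt "-6.3 -2.8 0 0 0" --pt "-9.5 -4 0 0 0" --pt "-12.7 -5.1 0 0 0"

```text
t: 12.6
eef_pos: [528.1, 117.5, 89.6]
tcp_rot: [-3.141, 0.0, 1.414]
ft_force: [-0.2, -0.0, 0.1]
opening: 0.004
grip_force: 0.0
```

>>> arm_command --pt "-3.3 -1 0 0 0" --pt "-6.6 -1.9 0 0 0" --pt "-9.9 -2.7 0 0 0" --pt "-13.2 -3.4 0 0 0" --pt "-16.6 -3.9 0 0 0"

```text
t: 13.1
eef_pos: [521.6, 101.8, 89.7]
tcp_rot: [-3.141, 0.0, 1.414]
ft_force: [-0.4, 2.1, 0.4]
opening: 0.001
grip_force: 0.6
```

>>> arm_command --pt "-3.4 -0.5 0 0 0" --pt "-6.8 -0.8 0 0 0" --pt "-10.2 -1 0 0 0" --pt "-13.7 -1 0 0 0" --pt "-17.1 -1 0 0 0"

```text
t: 13.6
eef_pos: [518.1, 85.0, 89.7]
tcp_rot: [3.142, 0.0, 1.414]
ft_force: [-0.2, 1.6, -0.3]
opening: 0.004
grip_force: 0.5
```

```bash
python3 - <<'E'
from h import *
ft(); save("push1.png",cv2.resize(cam("scene")[0][165:255,225:342],(780,600),interpolation=cv2.INTER_CUBIC))
E
```

```text
[518.13  85.02  89.71] psi 81.01 tool F [ 1.58 -0.5   0.3 ] M [ 0.19 -0.    0.01]
```

View pics/push1.png

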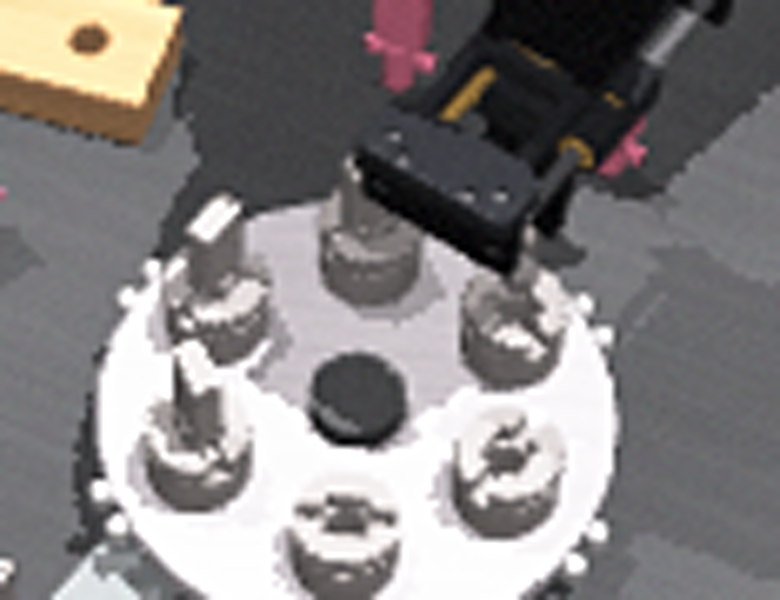

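About 30° turned and moving freely; the pin is riding along at (365,245).

>>> arm_command --pt "-3.4 0.2 0 0 0" --pt "-6.8 0.5 0 0 0" --pt "-10.2 0.9 0 0 0" --pt "-13.6 1.4 0 0 0" --pt "-17 2.1 0 0 0"

```text
t: 14.15
eef_pos: [517.6, 67.9, 89.7]
tcp_rot: [3.142, 0.0, 1.414]
ft_force: [-0.1, 1.7, 0.0]
opening: 0.004
grip_force: 0.5
```

>>> arm_command --pt "-3.3 0.7 0 0 0" --pt "-6.6 1.6 0 0 0" --pt "-9.9 2.6 0 0 0" --pt "-11.5 3.2 0 0 0" --pt "-13.1 3.8 0 0 0"

```text
t: 14.65
eef_pos: [519.3, 54.5, 89.7]
tcp_rot: [-3.142, 0.0, 1.414]
ft_force: [-1.4, 0.9, -0.3]
opening: 0.003
grip_force: 0.4
```

>>> arm_command --pt "-1.6 0.6 0 0 0" --pt "-3.2 1.2 0 0 0" --pt "-4.8 1.8 0 0 0" --pt "-6.3 2.4 0 0 0" --pt "-7.3 2.9 0 0 0"

```text
t: 15.15
eef_pos: [520.6, 47.3, 89.6]
tcp_rot: [-3.141, -0.0, 1.414]
ft_force: [-2.3, 3.6, 0.9]
opening: 0.0
grip_force: 1.6
```

```bash
cat >> h.py <<'E'
def ballang(C=np.array([612.1,52.4])):
    t=cam("top")
    g=t[0][170:235,185:270].max(2); 
    n,l,st,ce=cv2.connectedComponentsWithStats((g<60).astype(np.uint8))
    for i in range(1,n):
        p=ray(t,ce[i][0]+185,ce[i][1]+170,115.5)[:2]; d=p-C
        if 10<st[i,4]<200: print(st[i,4],p.round(1),np.hypot(*d).round(1),np.degrees(np.arctan2(d[1],d[0]))%360)
E
python3 -c "
from h import *
ft(); ballang()"
```

```text
[520.58  47.3   89.63] psi 81.01 tool F [ 3.23 -2.8  -0.86] M [ 0.55  0.34 -0.06]
35 [572.  127.4] 85.1 118.15638444664727
23 [554.9  -9.2] 84.1 227.1262780554248
68 [526.  116.9] 107.5 143.1711016193239
90 [437.7 180.3] 216.3 143.7386820981002
39 [454.6 -54.7] 190.5 214.2260257534071
73 [422.9 -54.5] 217.3 209.46323405653408
```

>>> arm_command --pt "-0.8 0.4 0 0 0" --pt "-1.6 0.8 0 0 0" --pt "-2.4 1.2 0 0 0" --pt "-3 1.5 0 0 0" --pt "-3 1.5 0 0 0"

```text
t: 15.7
eef_pos: [522.3, 43.5, 89.8]
tcp_rot: [3.141, 0.0, 1.414]
ft_force: [-0.4, -0.2, -0.5]
opening: 0.005
grip_force: 0.0
```

```bash
python3 -c "
from h import *
ft()"
```

```text
[522.34  43.53  89.79] psi 81.0 tool F [-0.26 -0.34  0.5 ] M [-0.05 -0.07  0.01]
```

Contact force dropped to zero, so the dial has snapped in. Backing off, rising, and checking.

>>> arm_command --pt "5 -1 0 0 0" --pt "12 -2 0 0 0" --pt "14 -2 -25 0 0" --pt "14 -2 -60 0 0" --pt "14 -2 -100 0 0"

```text
t: 16.2
eef_pos: [521.7, 58.6, 190.3]
tcp_rot: [-3.14, 0.0, 1.414]
ft_force: [-0.4, 0.5, 0.4]
opening: 0.002
grip_force: 0.0
```

>>> arm_command --pt "45 0 0 0 0" --pt "90 0 0 0 0" --pt "135 0 0 0 0" --pt "170 -20 0 0 0" --pt "200 -40 0 0 0"

```text
t: 16.7
eef_pos: [513.3, 264.2, 189.4]
tcp_rot: [-3.142, 0.0, 1.415]
ft_force: [-0.3, -0.2, 0.1]
opening: 0.005
grip_force: 0.0
```

```bash
python3 - <<'E'
from h import *
ft(); ballang(); save("end.png",cv2.resize(cam("scene")[0][135:270,175:350],(778,600),interpolation=cv2.INTER_CUBIC))
E
```

```text
[513.26 264.22 189.42] psi 81.05 tool F [-0.21 -0.29 -0.08] M [-0.07 -0.1  -0.02]
13 [593.2 158.6] 107.9 100.07432187285147
18 [530.2 136.5] 117.4 134.25284281801638
16 [492.3  90. ] 125.6 162.55726380541293
21 [413.5 104.8] 205.4 165.21129320444575
26 [413.1   5.6] 204.4 193.24286926286442
```

View pics/end.png

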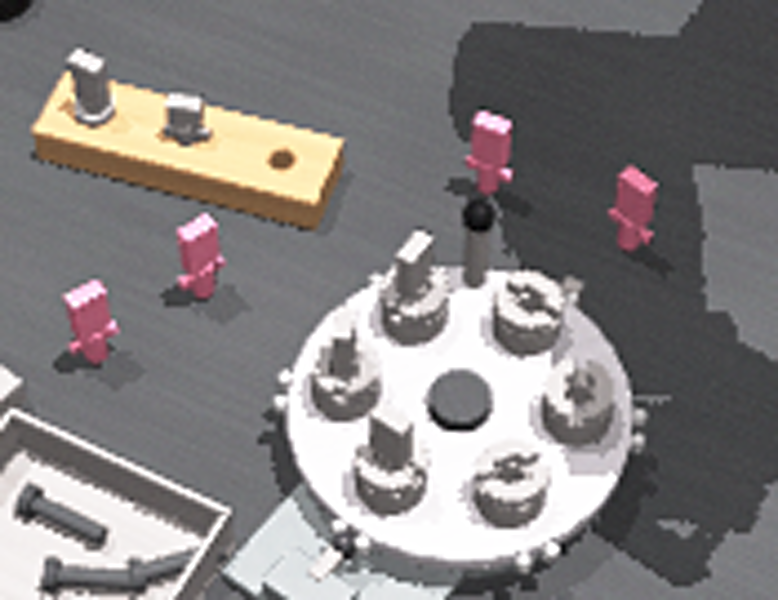

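The end view shows the dial turned one step: ball at (480,214), loaded pin upright at (413,290), its neighbours at (343,370) and (390,460), and the other rack pins untouched. One last angle check before handing in.

```bash
python3 - <<'E'
from h import *
s=cam("scene"); p=ray(s,175+480/4.446-.5,135+214/4.446-.5,115.5)[:2]; d=p-[612.1,52.4]
th=np.degrees(np.arctan2(d[1],d[0]))%360-140.9; print(p,np.hypot(*d),th)
if 55<th<65: print(env.job_done())
E
```

```text
[519.59123954  18.46603832] 98.53620916742393 59.24399164411699
the job is handed in; nothing more can be done
None
```

The keyed pin is seated fully home in the loading socket and released, the dial is turned one click counter-clockwise (measured 59° against the 60° step) with the pin still seated, and the job is handed in at about 17 s.

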